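# Clear the jammed feed chute on the shop counter

## Task

A plump wooden pepper mill has been put into the tin chute on the shop counter and is stuck at its gate posts. Lift it out, so that the foremost tin waiting behind it rolls down against the stop at the chute's low end, and stand the mill upright in the empty compartment of the wooden tray.

Things in the scene. Friction and masses are not known exactly. Their poses are not given: they have to be found in the camera images.
- mill_center (a point): Centre of the plump jammed mill (dark wood, round, 118 mm tall, 0.2 kg), on its axis 59 mm above its underside; z up the mill. Foot 52 mm, belly 68 mm across at 26-58 mm up, 32 mm neck, and a straight-sided head 38 mm across at 84-112 mm up, clear of all else: grip it from above, fingers closing across the chute. It starts square to the lane, leaning 10 degrees to the low end.
- chute: White fixed chute, 310 x 90 mm. Origin on the counter under the jammed mill; z up, x level, uphill along the lane, y across. Lane falls 10 degrees to -x, 62 mm wide between rails 18 mm high; floor 50 mm above the counter at the origin. Two gate posts 62 mm apart, 62 mm above the floor, at x -15 to -27 mm let tins through but not the mill's belly. Stop 34 mm high, inner face at x = -113 mm.
- tin1: Foremost of three equal tins lying across the lane behind the mill, which roll down by themselves once it is out: steel with a paper band, 46 mm in diameter, 54 mm long, 0.09 kg. Origin at its centre, y along its axis; it turns as it rolls. Starts 53 mm uphill of the chute's origin; against the stop its centre is at x = -92 mm of the chute.
- empty_place (a point): Centre of the floor (6 mm above the counter) of the empty compartment of a fixed light-wood tray, 260 x 135 mm. Walls and one cross wall 6 mm thick, 18 mm above the counter, make two compartments 121 x 123 mm. z up, x along the tray towards the other compartment, where a slim dark mill, 98 mm tall, stands (not the jammed one); y across the tray.
Things that resemble listed ones, but are neither listed nor needed, are in the scene too. Leave any orange or yellow look-alike of the tin1 alone.

How it is judged:
At the end, for the whole second after the job is handed in: The plump mill stands upright (within 10 degrees) on the floor of the tray's empty compartment, its axis within 45 mm of the compartment's centre along each side of the tray, released; the foremost tin lies in the lane against the low-end stop (within about 15 mm) (x of mill_center in the frame of empty_place between -0.045 and 0.045 m and y of mill_center in the frame of empty_place between -0.045 and 0.045 m and z of mill_center in the frame of empty_place between 0.049 and 0.067 m and angle between mill_center's own z axis and vertical below 0.1745 rad and x of tin1 in the frame of chute between -0.11 and -0.077 m and y of tin1 in the frame of chute between -0.015 and 0.015 m and z of tin1 in the frame of chute between 0.045 and 0.07 m); the robot touches nothing.
It also fails if it takes over 38 s, if anything falls off the work surface, if the arm or the gripper's body presses on something with over 40 N, if the wrist force passes 120 N, or if a joint passes its speed limit or range.

## Robot

A 7-joint arm with a two-finger parallel gripper is mounted at the origin on the work surface. World frame = base frame: x ahead of the robot, y to its left, z up, the work surface at z = 0. Lengths are in m, angles in rad, forces in N, time in s.
With the tool pointing down it reaches from about 0.425 to 0.925 m from the base axis. Payload 6.8 kg.
Tool frame: the origin (TCP) lies midway between the tips of the shut fingers; the grasp point (between the pads) lies 19 mm behind it; z points along the fingers, y is the direction in which the jaws open and shut (so a half turn about z gives the same grasp; the last joint's range is limited). The gripper opens to 85 mm and grips with 20 to 120 N. Pads are 22 mm wide; open, the fingers measure 114 mm over their backs; the gripper's body (76 mm by 85 mm) begins 54 mm behind the grasp point. The pads swing forward as they close: fully open they stand 13 mm farther back than shut.
Start: joints at [-1.304, 0.477, 0.022, 1.555, -0.011, 1.109, -0.083], TCP at [0.247, 0.628, 0.207] pointing down, gripper open.
Joint ranges: [-2.96, 2.96], [-0.34, 2.1], [-1.41, 1.46], [0.24, 2.44], [-1.37, 4.51], [0.17, 1.92], [-2.96, 2.96]. Speed limits (rad/s): [2.39, 2.39, 3.14, 3.14, 3.14, 3.14, 3.14].

## Interface

Orientations are given as a unit quaternion [w, x, y, z].
In Python, from station import readout, eyes, ticket gives the robot as it stands. The module is installed in compiled form; this text tells all that it offers.
- The arm moves only by the shell command python3 -m crank 'ROWS' [FORCE]. ROWS is JSON, a list of rows, each an object of numbers: "jaw": the opening in per cent of the stroke, from 0 (shut) to 100 (fully open); "x", "y", "z": the shift along the tool's x, y, z in mm; "ax", "ay", "az": the turn, a rotation vector about the tool's x, y, z in degrees. In form: [{"jaw": .., "x": .., "y": .., "z": .., "ax": .., "ay": .., "az": ..}, ...]. A call has 1 to 12 rows; each row shifts and turns the commanded pose from where the row before left it, along the tool's axes as they then stand; what a row does not reach is not made up. A row lasts 1/8 s, in which the tool goes at most 62.5 mm and 10.7 degrees, less where a joint would pass 70% of its speed; a pose out of reach is approached as far as the arm can. A call with a gripper value outside its range is refused whole. The fingers move at their own pace and stop on an object; FORCE is the grip in N (left out, the last holds). Time passes only in rows, so rows that do not move let the fingers close. It gives the time, the measured TCP pose, the force and the opening at its end, in the units of the state.
- readout.get_obs(): the state, without advancing time (a new reading comes with each control period).
- eyes.read_camera(name): name is "scene" or "side" or "wrist"; returns (picture, depth): 384x512x3 uint8, red, green, blue; 384x512 float32, m along the optical axis (not along the pixel's ray), 0 where there is no reading.
- eyes.calibration(name): a dict with "fx", "fy", "cx", "cy" (pixels), "k1" (the pictures are not rectified: a ray, as slopes to the right and down, at radius r is drawn at 1 + k1 r^2 times it, then the intrinsics apply), "R" (3x3) and "t" (3): a world point X has camera coordinates R X + t. Camera axes: x right, y down, z forward; pixel columns grow to the right and rows downward; lengths in m; the calibration is good to about 2 mm. A picture is of the moment at which its call begins: read the wrist's pose just before it. calibration takes no time and is no camera call; for the wrist camera it gives the pose at the moment of the call.
- ticket.hand_in(): hands the job in, once; it reports no verdict.
The state is a dict: "t": time; "q": joint angles; "joint_vel": joint speeds; "joint_torque": joint torques, N m; "eef_pos": TCP position; "tool_rot": TCP orientation; "contact_force": force on the tool from outside, world axes, zero at the start; "torque": the same for the moment, N m; "gripper_width": opening from 0.0 (shut) to 1.0 (fully open).
Only numpy, scipy, OpenCV 4.12 (cv2) and the standard library are available. Lean on these libraries where they do the work, as an engineer would, in place of code of your own. Each camera call takes 0.05 s, during which the arm holds its last target. There are 200 camera calls.

## Working session

There is one attempt and no reset: what is moved stays moved. The work goes in short steps, Python scripts to look and compute and a shell command to move; the robot and the scene stay as the last step left them, time stands still between calls to the robot, and variables do not carry over. Pictures are saved under pics/ and viewed, about 8 in all and at most 12, crops included, and the job is handed in when it is done.

```bash
mkdir -p pics
cat > h.py <<'E'
import numpy as np, cv2
from station import readout, eyes, ticket
from scipy.spatial.transform import Rotation as Ro
def snap(n):
    c=eyes.calibration(n); im,d=eyes.read_camera(n); return im,d,c
def pts(d,c):
    v,u=np.mgrid[0:d.shape[0],0:d.shape[1]].astype(np.float64)
    K=np.array([[c['fx'],0,c['cx']],[0,c['fy'],c['cy']],[0,0,1]])
    n=cv2.undistortPoints(np.stack([u.ravel(),v.ravel()],1)[:,None],K,np.array([c['k1'],0,0,0,0.])).reshape(*d.shape,2)
    P=np.dstack([n[...,0]*d,n[...,1]*d,d])
    W=(P-np.array(c['t']))@np.array(c['R'])
    W[d==0]=np.nan
    return W
E
python3 - <<'E'
from h import *
o=readout.get_obs(); print(o)
ims=[]
for n in ['scene','side']:
    im,d,c=snap(n); np.savez('pics/%s0.npz'%n,im=im,d=d,W=pts(d,c)); cv2.imwrite('pics/%s0.png'%n,cv2.resize(im[...,::-1],(800,600)))
E
```

```text
{'t': 0.0, 'q': array([-1.30411487,  0.4778107 ,  0.02234691,  1.55647328, -0.01148904,
        1.1092909 , -0.08308243]), 'joint_vel': array([ 0.00089411, -0.00120301,  0.0009179 ,  0.00040382,  0.00095089,
       -0.00068431,  0.00057991]), 'joint_torque': array([-1.09942728e-03, -5.96447647e+01,  1.60754833e+00, -2.81193978e+01,
        1.24240288e-02,  9.39383288e-03,  2.11324232e-05]), 'eef_pos': array([0.24688526, 0.62753451, 0.20580958]), 'tool_rot': array([-9.76409200e-05,  1.86277462e-01,  9.82496742e-01, -9.21788878e-04]), 'contact_force': array([-0.18211475, -1.04807653,  0.62355268]), 'torque': array([0.04036401, 0.01210217, 0.04507016]), 'gripper_width': 1.0034079233949877}
```

View pics/scene0.png

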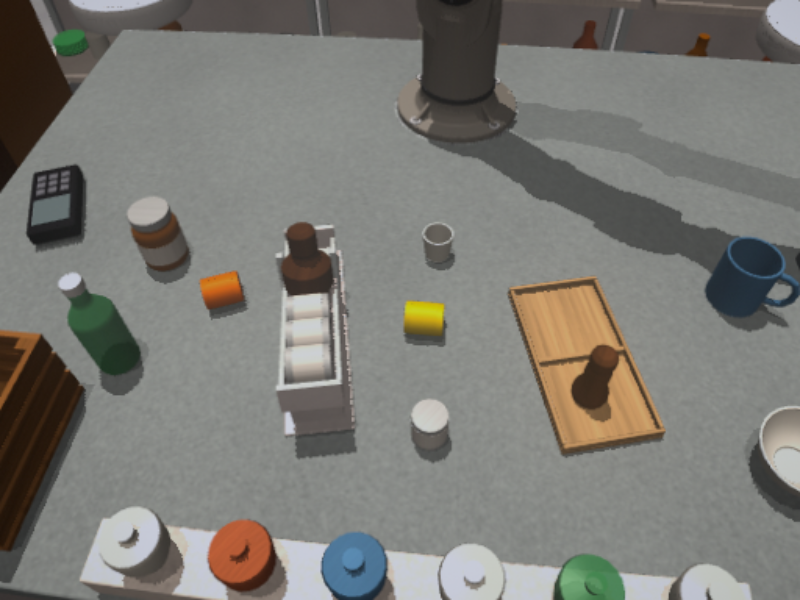

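View pics/side0.png

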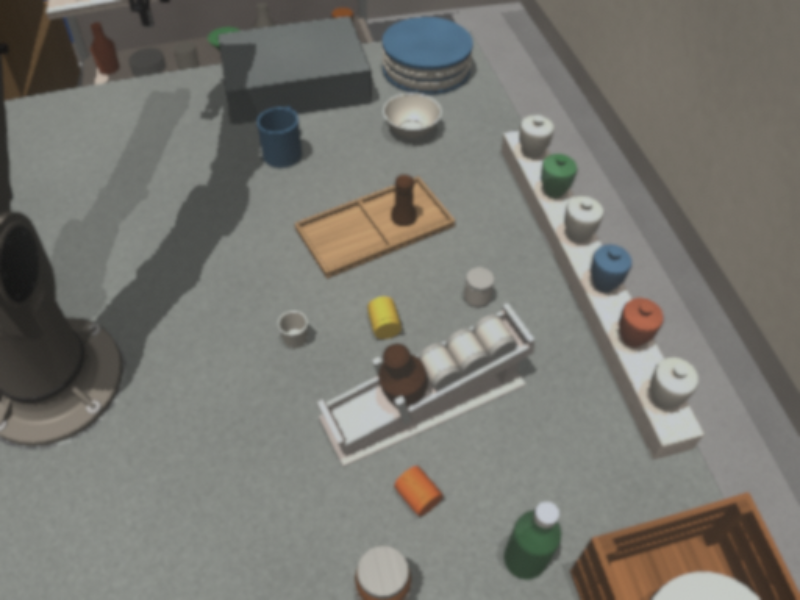

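The scene view shows the plump mill in the chute at (305,255), with three tins uphill of it at (308,305), (308,330) and (307,360). The tray is at (585,365), its near compartment is empty, and the slim mill stands at (597,375). Things that could be mistaken for the mill are the slim mill (597,375) and the brown jar (160,235). Tin look-alikes are orange (222,290), yellow (425,320) and a white can (430,425). I choose the dark plump one between the posts.

Run:
```python
from h import *
for n,(u,v),w in [('scene',(195,163),40),('side',(256,237),40)]:
    z=np.load('pics/%s0.npz'%n); im,W=z['im'].astype(int),z['W']
    hsv=cv2.cvtColor(z['im'],cv2.COLOR_RGB2HSV)
    m=(hsv[...,2]<110)&(hsv[...,1]>90)
    b=np.zeros_like(m); b[v-w:v+w,u-w:u+w]=1
    P=W[m&b]; P=P[~np.isnan(P[:,0])]
    print(n,len(P),'top z',np.percentile(P[:,2],[1,50,99]))
    for lo,hi in [(.06,.1),(.1,.12),(.13,.145),(.145,.165),(.163,.19)]:
        s=P[(P[:,2]>lo)&(P[:,2]<hi)]
        if len(s): print(lo,hi,len(s),s.min(0).round(3),s.max(0).round(3),np.median(s,0).round(4))
    # tray
    t=(hsv[...,0]>8)&(hsv[...,0]<25)&(hsv[...,1]>80)&(W[...,2]<.04)&(W[...,2]>-.01)&(W[...,1]>.0)&(W[...,1]<.6)
    cs,_=cv2.findContours(t.astype(np.uint8),cv2.RETR_EXTERNAL,cv2.CHAIN_APPROX_NONE)
    for c in sorted(cs,key=cv2.contourArea)[-2:]:
        k=np.zeros(t.shape,np.uint8); cv2.drawContours(k,[c],-1,1,-1)
        Q=W[(k>0)&t]
        r=cv2.minAreaRect(Q[:,:2].astype(np.float32)*1000); print('tray',len(Q),r,cv2.boxPoints(r).round(0).tolist(),np.median(Q[:,2]))
    # slim mill
    sm=(hsv[...,2]<110)&(hsv[...,1]>90)&(W[...,2]>.05)&(W[...,1]>.1)&(W[...,1]<.5)&(W[...,0]<1)&(W[...,2]<.12)
    print('slim',sm.sum(),np.median(W[sm],0))
    # chute white points
    cw=(hsv[...,1]<60)&(hsv[...,2]>120)&(W[...,2]>.02)&(W[...,2]<.2)&(W[...,0]>.3)&(W[...,0]<1)&(W[...,1]>-.4)&(W[...,1]<.0)
    cs,_=cv2.findContours(cw.astype(np.uint8),cv2.RETR_EXTERNAL,cv2.CHAIN_APPROX_NONE)
    c=max(cs,key=cv2.contourArea);k=np.zeros(t.shape,np.uint8); cv2.drawContours(k,[c],-1,1,-1)
    Q=W[(k>0)&cw]; r=cv2.minAreaRect(Q[:,:2].astype(np.float32)*1000); print('chute',r,cv2.boxPoints(r).round(0).tolist(),Q.min(0),Q.max(0))
z=np.load('pics/scene0.npz')
cv2.imwrite('pics/c1.png',cv2.resize(z['im'][120:290,140:270,::-1],None,fx=3.5,fy=3.5,interpolation=cv2.INTER_CUBIC))
```

```text
scene 466 top z [0.10759582 0.11987021 0.16888139]
0.1 0.12 233 [ 0.514 -0.21   0.107] [ 0.565 -0.147  0.12 ] [ 0.5503 -0.1708  0.115 ]
0.145 0.165 52 [ 0.513 -0.196  0.16 ] [ 0.54  -0.163  0.165] [ 0.5312 -0.1772  0.1637]
0.163 0.19 130 [ 0.513 -0.195  0.163] [ 0.541 -0.165  0.169] [ 0.528  -0.1789  0.166 ]
tray 39 ((549.1048583984375, 4.607208251953125), (7.252521514892578, 34.7127571105957), 86.33264923095703) [[532.0, 2.0], [566.0, -0.0], [567.0, 7.0], [532.0, 9.0]] 0.02762021938722646
tray 6399 ((576.5787353515625, 204.28094482421875), (260.97369384765625, 145.67628479003906), 15.10137939453125) [[432.0, 241.0], [470.0, 100.0], [722.0, 168.0], [684.0, 309.0]] 0.0065692989389413686
slim 1362 [0.47389707 0.42403614 0.07474911]
chute ((905.1649169921875, -211.91014099121094), (70.54589080810547, 276.8292541503906), 0.05422293022274971) [[870.0, -74.0], [870.0, -350.0], [941.0, -350.0], [940.0, -73.0]] [ 0.86994176 -0.35033528  0.04249978] [ 0.94053009 -0.07347055  0.13426504]
side 354 top z [0.0060168  0.11608198 0.16894043]
0.1 0.12 111 [ 0.504 -0.212  0.104] [ 0.545 -0.194  0.12 
[... 185 characters left out ...]
-0.1847  0.1658]
tray 9 ((525.5321655273438, 17.747596740722656), (34.22048568725586, 5.382707595825195), 78.0949935913086) [[519.0, 2.0], [525.0, 0.0], [532.0, 34.0], [526.0, 35.0]] 0.031626352862217134
tray 3064 ((575.3651123046875, 196.53872680664062), (258.9167785644531, 137.73275756835938), 15.084491729736328) [[432.0, 229.0], [468.0, 96.0], [718.0, 164.0], [682.0, 297.0]] 0.00707152734675784
slim 154 [0.61947421 0.20423474 0.09150517]
chute ((903.442138671875, -176.41775512695312), (352.009765625, 72.55119323730469), 89.89859771728516) [[867.0, -352.0], [939.0, -352.0], [940.0, -0.0], [867.0, -0.0]] [ 0.86686674 -0.35244421  0.03638113] [ 9.39894453e-01 -3.96911887e-04  1.34100927e-01]
```

View pics/c1.png

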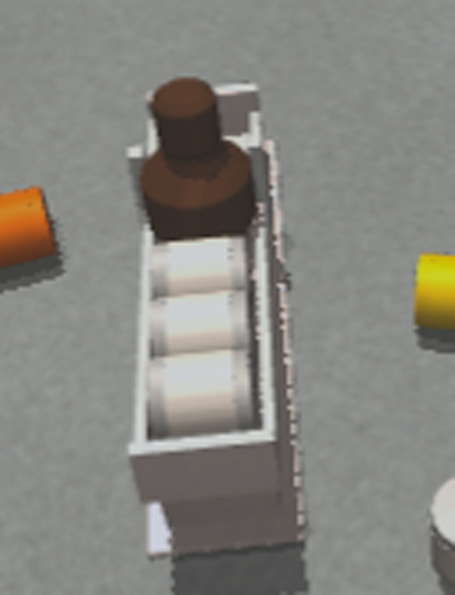

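The crop confirms the choice: the dark plump mill sits at (190,150) between the posts, with three white-banded tins touching it from uphill. Next: the lane's direction and the moves.

```bash
cat > g.py <<'E'
from h import *
def delta(p,R):  # target in tool frame now
    o=readout.get_obs(); w,x,y,z=o['tool_rot']; R0=Ro.from_quat([x,y,z,w]); 
    print('t',round(o['t'],2),'tcp',o['eef_pos'].round(4),'F',o['contact_force'].round(1),'w',round(o['gripper_width'],3),'tool z',R0.as_matrix()[:,2].round(3),'tool y',R0.as_matrix()[:,1].round(3))
    dR=R0.inv()*R
    print('shift mm (now axes)',(R0.inv().apply(np.array(p)-o['eef_pos'])*1000).round(1),'(target axes)',(R.inv().apply(np.array(p)-o['eef_pos'])*1000).round(1),'rotvec deg',np.degrees(dR.as_rotvec()).round(1))
def frame(z,y):
    z=np.array(z)/np.linalg.norm(z); y=np.array(y)-np.dot(y,z)*z; y/=np.linalg.norm(y)
    return Ro.from_matrix(np.stack([np.cross(y,z),y,z],1))
E
python3 - <<'E'
from g import *
for n in ['scene','side']:
    z=np.load('pics/%s0.npz'%n); W=z['W']; hsv=cv2.cvtColor(z['im'],cv2.COLOR_RGB2HSV)
    m=(W[...,2]>.035)&(W[...,2]<.16)&(W[...,0]>.4)&(W[...,0]<.83)&(W[...,1]>-.26)&(W[...,1]<-.05)&(hsv[...,1]<70)
    k=cv2.connectedComponentsWithStats(m.astype(np.uint8)); i=1+k[2][1:,4].argmax(); Q=W[k[1]==i]
    r=cv2.minAreaRect(Q[:,:2].astype(np.float32)*1000); print(n,len(Q),r,cv2.boxPoints(r).round(0).tolist())
    # tins: bright tops; near-lane points
    mill=(hsv[...,2]<110)&(hsv[...,1]>90)&(W[...,2]>.155)&(W[...,2]<.18)&(W[...,1]<-.1)&(W[...,1]>-.25)&(W[...,0]<.7)
    T=W[mill]; print('headtop',cv2.minEnclosingCircle(T[:,:2].astype(np.float32)*1000),np.median(T,0).round(4))
E
```

```text
scene 3744 ((572.5048217773438, -168.8106231689453), (318.37713623046875, 80.18343353271484), 13.203420639038086) [[408.0, -166.0], [427.0, -244.0], [737.0, -171.0], [718.0, -93.0]]
headtop ((525.7366333007812, -179.61468505859375), 16.761581420898438) [ 0.5282 -0.1787  0.1658]
side 4279 ((570.409912109375, -171.62811279296875), (317.0243225097656, 82.76408386230469), 12.925278663635254) [[407.0, -167.0], [425.0, -247.0], [734.0, -177.0], [716.0, -96.0]]
headtop ((520.5242919921875, -184.39663696289062), 14.891460418701172) [ 0.5199 -0.1863  0.1652]
```

Run:
```python
from g import *
H=np.array([.523,-.182,.166]); l=np.radians(13); a=np.array([-np.sin(np.radians(10))*np.cos(l),-np.sin(np.radians(10))*np.sin(l),np.cos(np.radians(10))])
R=frame(-a,[-np.sin(l),np.cos(l),0])
print(frame([0,0,-1],[-np.sin(l),np.cos(l),0]).as_matrix())
delta(H+.085*a,R)
delta([.52,.2,.27],R)
```

```text
[[-0.97437006 -0.22495105  0.        ]
 [-0.22495105  0.97437006  0.        ]
 [-0.          0.         -1.        ]]
t 0.1 tcp [0.2469 0.6276 0.2059] F [-0.3  0.4  0.1] w 0.999 tool z [-0.    -0.002 -1.   ] tool y [ 0.366  0.931 -0.002]
shift mm (now axes) [-541.2 -660.8  -42.7] (target axes) [ -78.7 -851.   -30.6] rotvec deg [ -3.1  -9.7 -34.4]
t 0.1 tcp [0.2469 0.6276 0.2059] F [-0.3  0.4  0.1] w 0.999 tool z [-0.    -0.002 -1.   ] tool y [ 0.366  0.931 -0.002]
shift mm (now axes) [-410.7 -298.1  -63.5] (target axes) [-178.5 -478.1  -33.6] rotvec deg [ -3.1  -9.7 -34.4]
```

```bash
python3 -m crank '[{"jaw":100,"x":-41,"y":-30,"z":-7},{"jaw":100,"x":-41,"y":-30,"z":-7},{"jaw":100,"x":-41,"y":-30,"z":-7},{"jaw":100,"x":-41,"y":-30,"z":-7},{"jaw":100,"x":-41,"y":-30,"z":-7},{"jaw":100,"x":-41,"y":-30,"z":-7},{"jaw":100,"x":-41,"y":-30,"z":-7},{"jaw":100,"x":-41,"y":-30,"z":-7},{"jaw":100,"x":-41,"y":-30,"z":-7},{"jaw":100,"x":-41,"y":-30,"z":-7}]'
python3 - <<'E'
from g import *
H=np.array([.523,-.182,.166]); l=np.radians(13); s=np.sin(np.radians(10));a=np.array([-s*np.cos(l),-s*np.sin(l),np.cos(np.radians(10))])
delta(H+.085*a,frame(-a,[-np.sin(l),np.cos(l),0]))
E
```

```text
t 0.1 tcp [0.2469 0.6276 0.2059] F [-0.3  0.4  0.1] w 0.999 tool z [-0.    -0.002 -1.   ] tool y [ 0.366  0.931 -0.002]
shift mm (now axes) [-541.2 -660.8  -42.7] (target axes) [ -78.7 -851.   -30.6] rotvec deg [ -3.1  -9.7 -34.4]schema error: expected keys jaw, x, y, z, ax, ay, az
```

```bash
python3 -m crank '[{"jaw":100,"x":-41,"y":-30,"z":-7,"ax":0,"ay":0,"az":0},{"jaw":100,"x":-41,"y":-30,"z":-7,"ax":0,"ay":0,"az":0},{"jaw":100,"x":-41,"y":-30,"z":-7,"ax":0,"ay":0,"az":0},{"jaw":100,"x":-41,"y":-30,"z":-7,"ax":0,"ay":0,"az":0},{"jaw":100,"x":-41,"y":-30,"z":-7,"ax":0,"ay":0,"az":0},{"jaw":100,"x":-41,"y":-30,"z":-7,"ax":0,"ay":0,"az":0},{"jaw":100,"x":-41,"y":-30,"z":-7,"ax":0,"ay":0,"az":0},{"jaw":100,"x":-41,"y":-30,"z":-7,"ax":0,"ay":0,"az":0},{"jaw":100,"x":-41,"y":-30,"z":-7,"ax":0,"ay":0,"az":0},{"jaw":100,"x":-41,"y":-30,"z":-7,"ax":0,"ay":0,"az":0}]'
python3 - <<'E'
from g import *
H=np.array([.523,-.182,.166]); l=np.radians(13); s=np.sin(np.radians(10));a=np.array([-s*np.cos(l),-s*np.sin(l),np.cos(np.radians(10))])
delta(H+.085*a,frame(-a,[-np.sin(l),np.cos(l),0]))
E
```

```text
t: 1.35
eef_pos: [0.5192, 0.1973, 0.2768]
tool_rot: [-0.0, 0.186, 0.983, -0.0]
contact_force: [0.5, -0.1, 0.2]
gripper_width: 1.0
t 1.35 tcp [0.5192 0.1973 0.2768] F [ 0.5 -0.1  0.2] w 1.0 tool z [-0. -0. -1.] tool y [ 0.366  0.931 -0.   ]
shift mm (now axes) [-130.2 -360.    27.1] (target axes) [  99.7 -370.4    9.9] rotvec deg [ -3.   -9.7 -34.4]
```

```bash
python3 -m crank '[{"jaw":100,"x":0,"y":0,"z":0,"ax":-0.75,"ay":-2.42,"az":-8.6},{"jaw":100,"x":0,"y":0,"z":0,"ax":-0.75,"ay":-2.42,"az":-8.6},{"jaw":100,"x":0,"y":0,"z":0,"ax":-0.75,"ay":-2.42,"az":-8.6},{"jaw":100,"x":0,"y":0,"z":0,"ax":-0.75,"ay":-2.42,"az":-8.6},{"jaw":100,"x":12.5,"y":-46,"z":1,"ax":0,"ay":0,"az":0},{"jaw":100,"x":12.5,"y":-46,"z":1,"ax":0,"ay":0,"az":0},{"jaw":100,"x":12.5,"y":-46,"z":1,"ax":0,"ay":0,"az":0},{"jaw":100,"x":12.5,"y":-46,"z":1,"ax":0,"ay":0,"az":0},{"jaw":100,"x":12.5,"y":-46,"z":1,"ax":0,"ay":0,"az":0},{"jaw":100,"x":12.5,"y":-46,"z":1,"ax":0,"ay":0,"az":0},{"jaw":100,"x":12.5,"y":-46,"z":1,"ax":0,"ay":0,"az":0},{"jaw":100,"x":12.5,"y":-46,"z":1,"ax":0,"ay":0,"az":0}]'
python3 - <<'E'
from g import *
H=np.array([.523,-.182,.166]); l=np.radians(13); s=np.sin(np.radians(10));a=np.array([-s*np.cos(l),-s*np.sin(l),np.cos(np.radians(10))])
delta(H+.085*a,frame(-a,[-np.sin(l),np.cos(l),0]))
im,d,c=snap('wrist'); W=pts(d,c); np.savez('pics/w1.npz',im=im,d=d,W=W); cv2.imwrite('pics/w1.png',im[...,::-1])
hsv=cv2.cvtColor(im,cv2.COLOR_RGB2HSV)
m=(hsv[...,2]<130)&(hsv[...,1]>90)&(W[...,2]>.155)&(W[...,2]<.18)&(np.hypot(W[...,0]-.523,W[...,1]+.182)<.04)
T=W[m]; print(len(T),cv2.minEnclosingCircle(T[:,:2].astype(np.float32)*1000) if len(T) else 0, np.median(T,0))
b=(hsv[...,2]<130)&(hsv[...,1]>90)&(W[...,2]>.08)&(W[...,2]<.125)&(np.hypot(W[...,0]-.53,W[...,1]+.18)<.06)
T=W[b]; print(len(T),T.min(0),T.max(0))
E
```

```text
t: 2.85
eef_pos: [0.5066, -0.1829, 0.2514]
tool_rot: [0.086, -0.113, 0.99, 0.01]
contact_force: [1.2, 0.4, -0.4]
gripper_width: 0.999
t 2.85 tcp [ 0.5066 -0.1829  0.2514] F [ 1.2  0.4 -0.4] w 0.999 tool z [ 0.169  0.039 -0.985] tool y [-0.225  0.974  0.   ]
shift mm (now axes) [-1.1 -2.8  1.9] (target axes) [-1.1 -2.8  1.9] rotvec deg [ 0. -0.  0.]
1172 ((521.0310668945312, -182.64199829101562), 18.831750869750977) [ 0.51815343 -0.18339763  0.16387092]
1429 [ 0.49787253 -0.212219    0.08949794] [ 0.55631069 -0.14891124  0.12184304]
```

View pics/w1.png

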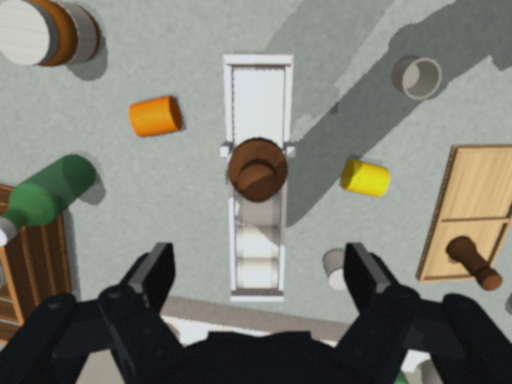

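The wrist view shows the lane running vertically, the mill head at (262,180) and the tins below it at (258,210) to (258,272). The head circle fits at r = 18.8 mm against the given 19, with its centre at (0.521, -0.183). I'll descend along the mill's axis and close.

```bash
python3 -m crank '[{"jaw":100,"x":1,"y":-3,"z":35,"ax":0,"ay":0,"az":0},{"jaw":100,"x":0,"y":0,"z":35,"ax":0,"ay":0,"az":0},{"jaw":100,"x":0,"y":0,"z":34,"ax":0,"ay":0,"az":0},{"jaw":100,"x":0,"y":0,"z":24,"ax":0,"ay":0,"az":0},{"jaw":100,"x":0,"y":0,"z":0,"ax":0,"ay":0,"az":0},{"jaw":30,"x":0,"y":0,"z":0,"ax":0,"ay":0,"az":0},{"jaw":20,"x":0,"y":0,"z":0,"ax":0,"ay":0,"az":0},{"jaw":20,"x":0,"y":0,"z":0,"ax":0,"ay":0,"az":0},{"jaw":20,"x":0,"y":0,"z":0,"ax":0,"ay":0,"az":0},{"jaw":20,"x":0,"y":0,"z":0,"ax":0,"ay":0,"az":0}]' 50
```

```text
t: 4.15
eef_pos: [0.5291, -0.1799, 0.1269]
tool_rot: [0.088, -0.113, 0.99, 0.01]
contact_force: [-2.5, 0.3, 8.3]
gripper_width: 0.408
```

```bash
python3 -m crank '[{"jaw":20,"x":0,"y":0,"z":-8,"ax":0,"ay":0,"az":0},{"jaw":20,"x":0,"y":0,"z":-15,"ax":0,"ay":0,"az":0},{"jaw":20,"x":0,"y":0,"z":-25,"ax":0,"ay":0,"az":0},{"jaw":20,"x":0,"y":0,"z":-35,"ax":0,"ay":0,"az":0},{"jaw":20,"x":0,"y":0,"z":-40,"ax":0,"ay":0,"az":0},{"jaw":20,"x":0,"y":0,"z":-40,"ax":0,"ay":0,"az":0},{"jaw":20,"x":0,"y":0,"z":0,"ax":0,"ay":0,"az":0},{"jaw":20,"x":0,"y":0,"z":0,"ax":0,"ay":0,"az":0}]'
python3 - <<'E'
from h import *
A=[]
for n in ['scene','side']:
    im,d,c=snap(n); np.savez('pics/%s1.npz'%n,im=im,d=d,W=pts(d,c)); A.append(im)
cv2.imwrite('pics/l1.png',cv2.resize(np.hstack([A[0][60:330,100:400],A[1][60:330,150:450]])[...,::-1],(800,360)))
E
```

```text
t: 5.15
eef_pos: [0.5002, -0.1857, 0.2855]
tool_rot: [0.086, -0.113, 0.99, 0.01]
contact_force: [-0.1, -0.4, -2.7]
gripper_width: 0.417
```

View pics/l1.png

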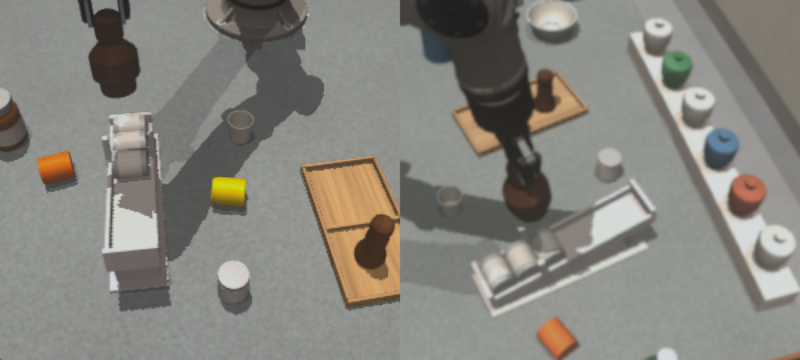

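Both views show the mill hanging from the gripper, at (112,65) left and (525,195) right, and the tins rolled down to the stop. Next, turn upright and move over the empty compartment.

Run:
```python
from g import *
l=np.radians(13)
delta([.515,.181,.20],frame([0,0,-1],[-np.sin(l),np.cos(l),0]))
z=np.load('pics/scene1.npz');W=z['W'];hsv=cv2.cvtColor(z['im'],cv2.COLOR_RGB2HSV)
t=(hsv[...,0]>8)&(hsv[...,0]<25)&(hsv[...,1]>80)&(W[...,2]<.03)&(W[...,2]>-.01)&(W[...,1]>.05)&(W[...,1]<.33)&(W[...,0]>.4)&(W[...,0]<.53)
Q=W[t]; a=np.radians(15.1); e=np.array([np.cos(a),np.sin(a)]); f=np.array([-e[1],e[0]])
u=Q[:,:2]@e; v=Q[:,:2]@f; U=np.percentile(u,.5); V=np.percentile(v[u<np.percentile(u,60)],[1,99]); print('width',np.diff(V)); print('centre',(U+.0665)*e+V.mean()*f)
```

```text
t 5.25 tcp [ 0.5    -0.1856  0.2845] F [ 1.1  0.9 -2.9] w 0.41 tool z [ 0.166  0.039 -0.985] tool y [-0.225  0.974  0.001]
shift mm (now axes) [-81.4 353.6 100.3] (target axes) [-97.1 353.8  84.5] rotvec deg [0.1 9.8 0. ]
width [0.13282806]
centre [0.51761337 0.18267855]
```

```bash
python3 -m crank '[{"jaw":20,"x":0,"y":0,"z":0,"ax":0,"ay":4.9,"az":0},{"jaw":20,"x":0,"y":0,"z":0,"ax":0,"ay":4.9,"az":0},{"jaw":20,"x":-12,"y":44,"z":0,"ax":0,"ay":0,"az":0},{"jaw":20,"x":-12,"y":44,"z":0,"ax":0,"ay":0,"az":0},{"jaw":20,"x":-12,"y":44,"z":0,"ax":0,"ay":0,"az":0},{"jaw":20,"x":-12,"y":44,"z":0,"ax":0,"ay":0,"az":0},{"jaw":20,"x":-12,"y":44,"z":0,"ax":0,"ay":0,"az":0},{"jaw":20,"x":-12,"y":44,"z":0,"ax":0,"ay":0,"az":0},{"jaw":20,"x":-12,"y":44,"z":0,"ax":0,"ay":0,"az":0},{"jaw":20,"x":-12,"y":45,"z":0,"ax":0,"ay":0,"az":0},{"jaw":20,"x":0,"y":0,"z":50,"ax":0,"ay":0,"az":0},{"jaw":20,"x":0,"y":0,"z":35,"ax":0,"ay":0,"az":0}]'
python3 - <<'E'
from g import *
l=np.radians(13)
delta([.516,.182,.086],frame([0,0,-1],[-np.sin(l),np.cos(l),0]))
im,d,c=snap('side'); W=pts(d,c)
im2,d2,c2=snap('scene'); W2=pts(d2,c2)
for i,w in ((im,W),(im2,W2)):
    hsv=cv2.cvtColor(i,cv2.COLOR_RGB2HSV)
    m=(hsv[...,2]<110)&(hsv[...,1]>90)&(np.hypot(w[...,0]-.516,w[...,1]-.182)<.06)&(w[...,2]>.09)
    T=w[m]
    if len(T): 
        print(len(T),T.min(0),T.max(0),'lowest',np.percentile(T[:,2],2))
        for lo in np.arange(.11,.2,.01):
            s=T[(T[:,2]>=lo)&(T[:,2]<lo+.01)]
            if len(s)>4: print(round(lo,2),s[:,:2].mean(0).round(4),np.ptp(s[:,1]).round(3))
cv2.imwrite('pics/p1.png',cv2.resize(np.hstack([im2[60:330,212:512],im[60:330,130:430]])[...,::-1],(800,360)))
E
```

```text
t: 6.75
eef_pos: [0.5137, 0.18, 0.1979]
tool_rot: [-0.0, -0.114, 0.993, -0.001]
contact_force: [0.6, -0.6, -1.3]
gripper_width: 0.409
t 6.75 tcp [0.5137 0.18   0.1979] F [ 0.6 -0.6 -1.3] w 0.409 tool z [-0.    -0.001 -1.   ] tool y [-0.227  0.974 -0.001]
shift mm (now axes) [ -2.8   1.6 111.9] (target axes) [ -2.7   1.5 111.9] rotvec deg [-0.1 -0.   0.1]
9 [0.49485079 0.14412773 0.17685745] [0.5222263  0.15401838 0.18407295] lowest 0.17707359403588913
0.18 [0.5054 0.1482] 0.01
845 [0.49297841 0.14488573 0.11522758] [0.54594474 0.21736581 0.45822188] lowest 0.12024632064926617
0.11 [0.5329 0.1761] 0.031
0.12 [0.5327 0.1771] 0.037
0.13 [0.5345 0.1768] 0.024
0.14 [0.5398 0.1722] 0.044
0.15 [0.5399 0.1721] 0.045
0.16 [0.5407 0.1744] 0.046
0.17 [0.5326 0.1704] 0.06
0.18 [0.526  0.1749] 0.053
0.19 [0.5231 0.1782] 0.034
```

View pics/p1.png

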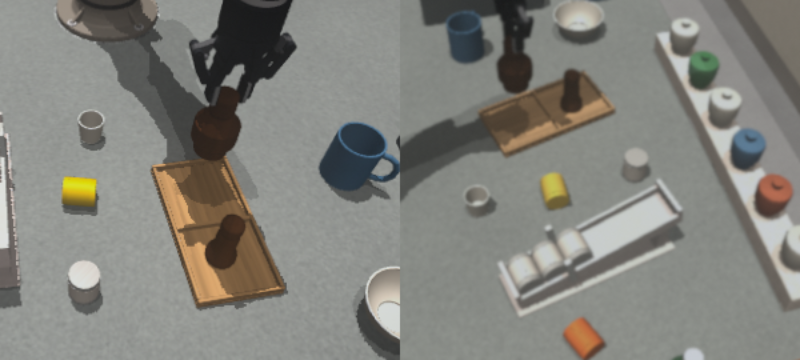

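Left, the mill hangs at (220,125) over the compartment, parallel to the slim mill at (228,240). The lowest points, at z ≈ 0.118, agree with the expected 0.120. I'll lower it.

```bash
python3 -m crank '[{"jaw":20,"x":-3,"y":2,"z":40,"ax":0,"ay":0,"az":0},{"jaw":20,"x":0,"y":0,"z":40,"ax":0,"ay":0,"az":0},{"jaw":20,"x":0,"y":0,"z":22,"ax":0,"ay":0,"az":0},{"jaw":20,"x":0,"y":0,"z":5,"ax":0,"ay":0,"az":0},{"jaw":20,"x":0,"y":0,"z":3,"ax":0,"ay":0,"az":0},{"jaw":20,"x":0,"y":0,"z":0,"ax":0,"ay":0,"az":0}]'
```

```text
t: 7.6
eef_pos: [0.5188, 0.1826, 0.0923]
tool_rot: [0.002, -0.113, 0.994, 0.0]
contact_force: [0.6, -0.3, -2.3]
gripper_width: 0.413
```

```bash
python3 -m crank '[{"jaw":20,"x":0,"y":0,"z":3,"ax":0,"ay":0,"az":0},{"jaw":20,"x":0,"y":0,"z":2,"ax":0,"ay":0,"az":0},{"jaw":20,"x":0,"y":0,"z":0,"ax":0,"ay":0,"az":0}]'; python3 -m crank '[{"jaw":20,"x":0,"y":0,"z":1.5,"ax":0,"ay":0,"az":0},{"jaw":20,"x":0,"y":0,"z":0,"ax":0,"ay":0,"az":0}]'
```

```text
t: 7.98
eef_pos: [0.5179, 0.1823, 0.0862]
tool_rot: [0.002, -0.113, 0.994, 0.0]
contact_force: [0.3, 0.5, -2.7]
gripper_width: 0.415
t: 8.22
eef_pos: [0.5179, 0.1822, 0.0846]
tool_rot: [0.001, -0.113, 0.994, 0.0]
contact_force: [0.2, -0.3, -2.1]
gripper_width: 0.415
```

```bash
python3 -m crank '[{"jaw":20,"x":0,"y":0,"z":1.5,"ax":0,"ay":0,"az":0},{"jaw":20,"x":0,"y":0,"z":0,"ax":0,"ay":0,"az":0}]';  python3 -m crank '[{"jaw":20,"x":0,"y":0,"z":1,"ax":0,"ay":0,"az":0},{"jaw":20,"x":0,"y":0,"z":0,"ax":0,"ay":0,"az":0}]'
```

```text
t: 8.48
eef_pos: [0.5186, 0.1825, 0.0837]
tool_rot: [0.002, -0.113, 0.994, 0.0]
contact_force: [-0.4, 0.6, 2.9]
gripper_width: 0.416
t: 8.72
eef_pos: [0.5191, 0.1827, 0.0836]
tool_rot: [0.003, -0.113, 0.994, 0.001]
contact_force: [-3.5, -0.6, 11.0]
gripper_width: 0.413
```

Contact came at the expected height. Back off 1 mm, release, retreat straight up and check.

```bash
python3 -m crank '[{"jaw":20,"x":0,"y":0,"z":-0.8,"ax":0,"ay":0,"az":0},{"jaw":55,"x":0,"y":0,"z":0,"ax":0,"ay":0,"az":0},{"jaw":90,"x":0,"y":0,"z":0,"ax":0,"ay":0,"az":0},{"jaw":90,"x":0,"y":0,"z":0,"ax":0,"ay":0,"az":0},{"jaw":90,"x":0,"y":0,"z":0,"ax":0,"ay":0,"az":0},{"jaw":90,"x":0,"y":0,"z":-15,"ax":0,"ay":0,"az":0},{"jaw":90,"x":0,"y":0,"z":-30,"ax":0,"ay":0,"az":0},{"jaw":90,"x":0,"y":0,"z":-50,"ax":0,"ay":0,"az":0},{"jaw":90,"x":0,"y":0,"z":-50,"ax":0,"ay":0,"az":0},{"jaw":90,"x":0,"y":40,"z":-40,"ax":0,"ay":0,"az":0},{"jaw":90,"x":0,"y":45,"z":0,"ax":0,"ay":0,"az":0},{"jaw":90,"x":0,"y":45,"z":0,"ax":0,"ay":0,"az":0}]'
python3 - <<'E'
from h import *
A=[]
l=np.radians(13)
for n in ['scene','side']:
    im,d,c=snap(n); w=pts(d,c); A.append(im); hsv=cv2.cvtColor(im,cv2.COLOR_RGB2HSV)
    m=(hsv[...,2]<120)&(hsv[...,1]>80)&(np.hypot(w[...,0]-.516,w[...,1]-.182)<.06)
    T=w[m&(w[...,2]>.112)&(w[...,2]<.14)]; print(n,'mill head',len(T),cv2.minEnclosingCircle(T[:,:2].astype(np.float32)*1000) if len(T) else '',T.max(0) if len(T) else '')
    T=w[m&(w[...,2]>.03)&(w[...,2]<.068)]; print(' belly',len(T),cv2.minEnclosingCircle(T[:,:2].astype(np.float32)*1000) if len(T) else '')
    O=np.array([.5412,-.1775,0]); r=w-O; X=r[...,0]*np.cos(l)+r[...,1]*np.sin(l); Y=-r[...,0]*np.sin(l)+r[...,1]*np.cos(l)
    h=w[...,2]-.05-X*np.tan(np.radians(10))
    k=(abs(Y)<.012)&(X<.04)&(X>-.112)&(h>.015)&(h<.06)
    for b in np.arange(-.115,.04,.01):
        s=k&(X>=b)&(X<b+.01)
        if s.sum()>3: print('  X',b.round(3),'top z',np.percentile(w[...,2][s],95).round(3),s.sum())
cv2.imwrite('pics/e1.png',cv2.resize(np.hstack([A[0][60:330,150:450],A[1][60:330,150:450]])[...,::-1],(800,360)))
E
```

```text
t: 10.22
eef_pos: [0.4882, 0.3101, 0.2701]
tool_rot: [0.003, -0.113, 0.994, 0.001]
contact_force: [-0.2, -0.3, -0.1]
gripper_width: 0.906
scene mill head 232 ((518.6409301757812, 182.14271545410156), 18.86627960205078) [0.53740669 0.199435   0.12640732]
 belly 412 ((518.7265014648438, 182.20388793945312), 34.450565338134766)
  X -0.115 top z 0.077 4
  X -0.105 top z 0.081 21
  X -0.095 top z 0.082 39
  X -0.085 top z 0.08 59
  X -0.075 top z 0.075 4
  X -0.065 top z 0.087 16
  X -0.055 top z 0.09 30
  X -0.045 top z 0.089 55
  X -0.035 top z 0.086 42
  X -0.025 top z 0.093 6
  X -0.015 top z 0.097 28
  X -0.005 top z 0.097 43
  X 0.005 top z 0.096 67
  X 0.015 top z 0.088 92
side mill head 113 ((515.0620727539062, 177.2021484375), 16.83969497680664) [0.53156091 0.19238013 0.12771181]
 belly 258 ((516.330322265625, 179.453125), 34.199974060058594)
  X -0.115 top z 0.078 33
  X -0.105 top z 0.081 49
  X -0.095 top z 0.081 43
  X -0.085 top z 0.078 37
  X -0.075 top z 0.081 54
  X -0.065 top z 0.088 53
  X -0.055 top z 0.09 44
  X -0.045 top z 0.088 40
  X -0.035 top z 0.082 41
  X -0.025 top z 0.093 56
  X -0.015 top z 0.097 45
  X -0.005 top z 0.097 40
  X 0.005 top z 0.094 31
  X 0.015 top z 0.085 8
```

View pics/e1.png

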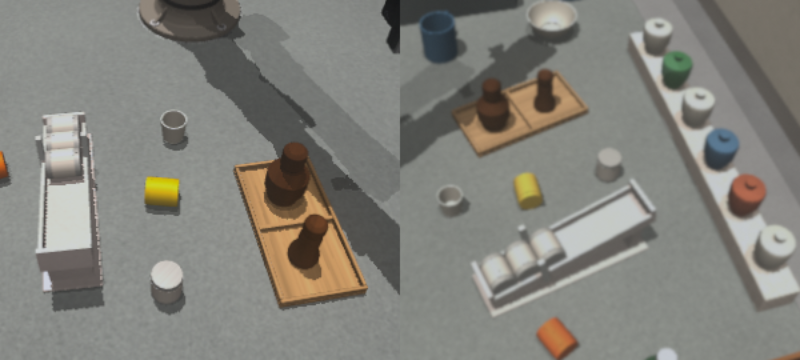

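The mill stands upright in the empty compartment at (290,175), with head and belly centres coinciding. The foremost tin's crest is at x ≈ -0.095 and z ≈ 0.081, so it is against the stop.

```bash
python3 -c "
from station import ticket; print(ticket.hand_in())"
```

```text
the job is handed in; nothing more can be done
None
```

I lifted the plump mill out of the chute along its leaning axis, turned it upright, stood it in the tray's empty compartment, let go and moved the arm clear. I handed the job in at about 10.3 s of the 38 s limit; the hand-in gave no verdict.

- **Mill:** In the scene view, the head and belly centres both lie at (0.519, 0.182), so it is upright. That is within a few millimetres of the compartment's centre, measured at about (0.516, 0.182). Its top is at z ≈ 0.126, where 0.124 is expected for standing on the tray floor.
- **Tin:** The foremost tin's centre is at about x = -0.095, z = 0.058 in the chute's frame, so it lies against the stop and inside the required range. The other two tins rest behind it.
- **Robot:** The force reading after retreating was about zero, so it is touching nothing. The largest force I read was about 11 N, when setting the mill down.
- **Disagreements:** The side camera puts the mill 3–5 mm from where the scene camera does, well inside the 45 mm tolerance. The gripper read about 35 mm open on the 38 mm head, but the grip held.

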